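Hold the oven's spring key switch turned

ROBOT

A 7-joint arm with a two-finger parallel gripper is mounted at the origin on the work surface. World frame = base frame: x ahead of the robot, y to its left, z up, the work surface at z = 0. Lengths are in mm, angles in rad, forces in N, time in s.
With the tool pointing down it reaches from about 400 to 850 mm from the base axis. Payload 10.4 kg.
Tool frame: the origin (TCP) lies between the finger pads; the fingertips stand manip.tip_reach ahead of it and the grasp point (between the pads) lies 3 mm ahead of it (manip.tip_reach is the distance from the TCP to the fingertips, in mm); z points along the fingers, y is the line along which they close (so a half turn about z gives the same grasp; the last joint's range is limited). The gripper opens to 85 mm and grips with 20 to 120 N. Pads are 22 mm wide; open, the fingers measure 114 mm over their backs; the gripper's body (76 mm by 85 mm) begins 54 mm behind the grasp point. The pads swing forward as they close: fully open they stand 13 mm farther back than shut.
Start: joints at [-1.328, 0.332, -0.065, 1.46, 0.022, 1.35, -0.088], TCP at [164.161, 603.075, 253.338] pointing down, gripper open.
Joint ranges: [-2.6, 2.6], [-0.5, 2.12], [-1.47, 1.34], [0.16, 2.42], [-1.27, 4.41], [0.06, 2.06], [-2.6, 2.6]. Speed limits (rad/s): [2.22, 2.22, 2.79, 2.79, 3.14, 3.14, 3.14].

INTERFACE

Orientations are given as a unit quaternion [x, y, z, w].
In Python, from bench import manip gives the robot as it stands.
- The arm moves only by the tool move_arm, never from a script. Its argument "increments" is text: rows parted by semicolons, each of 6 numbers parted by spaces: the shift along the world's x, y, z in mm, then the turn, a rotation vector about the world's x, y, z in degrees. In form: tx ty tz wx wy wz; .... A call has 1 to 20 rows; each row is the pose to reach, as a shift and turn from the pose commanded when the call began; what a row does not reach only later rows make up. A row lasts 1/12 s, in which the tool goes at most 41.7 mm and 7.16 degrees, less where a joint would pass 70% of its speed; a pose out of reach is approached as far as the arm can. A call with a gripper value outside its range is refused whole. "claw" is the opening, from -1 (shut) to 1 (fully open), set as the call begins (left out, the last holds). The fingers move at their own pace and stop on an object; "newtons" is the grip in N (left out, the last holds). Time passes only in rows, so rows that repeat a pose let the fingers close. It gives the time, the measured TCP pose, the force, the opening and the grip force at its end, in the units of the state.
- manip.state(): the state, without advancing time (a new reading comes with each control period).
- manip.capture(name): name is "side" or "top" or "wrist"; returns the picture (420x560x3 uint8, red, green, blue); there is no depth.
- manip.camera_info(name): a dict with "camera_matrix" (3x3 intrinsics, pixels), "pose" (4x4, takes a point from camera to world coordinates); the wrist camera has in their place "hand_eye" (4x4, takes a point from camera to tool coordinates, whose origin is the TCP and whose axes are the flange's). Camera axes: x right, y up, looking along -z (the intrinsics and any distortion apply to the point x, -y, -z); pixel columns grow to the right and rows downward; lengths in mm; the calibration is good to about 2 mm. A picture is of the moment at which its call begins: read the wrist's pose just before it. camera_info takes no time and is no camera call.
- manip.job_done(): hands the job in; it is judged then, once.
The state is a dict: "clock": time; "joints": joint angles; "joint_velocities": joint speeds; "tau": joint torques, N m; "position": TCP position; "eef_rot": TCP orientation; "contact_force": force on the tool from outside, world axes, zero at the start; "torque": the same for the moment, N m; "grip_width": finger opening in mm; "finger_force": force on a finger pad.
Only numpy, scipy, OpenCV 4.12 (cv2) and the standard library are available. Lean on these libraries where they do the work, as an engineer would, in place of code of your own. Each camera call takes 0.05 s, during which the arm holds its last target. There are 200 camera calls.

TASK

Take the key with the flat paddle-shaped bow out of the wooden key block, push it straight down, fully home, into the keyhole on top of the oven's control box (its pins are sticky: wiggle it a little if it catches), and only then turn it a quarter turn clockwise, seen from above. The switch springs back, so keep hold of the key and finish while still gripping it, fully turned and fully home. Leave the other keys and everything else on the table where they are.

Things in the scene. Friction and masses are not known exactly. Their poses are not given: they have to be found in the camera images.
- key: The key to use: flat black paddle bow on a steel blade, 84 mm long, 50 g, upright, bow up, in any slot of the key block. Origin: the blade's bottom tip; z up, y along the width of blade and bow, x across their thickness. Blade: 4 by 12 mm, z = 0 to 30 mm, rounded tip; above it a round neck 4.4 mm across. In the block the bow's underside rests on its top. A half turn about z makes no difference.
- key_bow (a point): Centre of the key's paddle bow, 66 mm above its tip, axes as the key. The bow is 10 mm thick (x), 36 mm wide (y) and 36 mm tall (48 to 84 mm above the tip); grip it by its two flat faces, fingers closing along x.
- key_block: Fixed wooden key block, 50 (x) by 200 (y) by 50 mm high, origin at the centre of its underside. Three slots go through it, at y = -65, 0 and +65 mm, each 6 by 14 mm with the long side along its y. A key must rise 48 mm to come clear.
- keyhole (a point): Centre of the keyhole's mouth, 75 mm above the table, at the top of a dark steel plate 44 by 44 by 9 mm on the control box. Axes as the box: z up, the slot's long side along y. Slot 6 by 14 mm, 3 mm chamfer. Fully home, the key's tip is 44 mm below this point (rigid stop), its bow's underside 4 mm above. The plate stops the key turning more than about 0.15 rad until its tip is 40 mm deep.
- lock_pins (a point): The sticky pins, hidden inside the lock, 27 mm straight below the keyhole's mouth: two pairs of spring pins squeeze the blade, met when the key's tip is about 18 to 24 mm and 28 to 34 mm below the mouth. Getting past takes about 6 to 12 N pushed straight, less while wiggling the key by 0.05 to 0.1 rad about its axis.
- control_box: Fixed aluminium control box of the oven, 150 (x) by 190 (y) by 66 mm high, origin at the centre of its underside; the keyhole is at y = -50 mm on its top, and a push button and two pilot lamps (up to 15 mm tall) are on the +y half.
- plug (a joint): Angle of the lock's plug in rad: 0 at rest (slot in line with the keyhole), grows as the key is turned clockwise seen from above, stop at 1.65. A spring turns it back with 0.03 N m at 0 and 0.12 N m at a quarter turn. The key has about 0.1 rad of play in the plug.
- round_key: Another key, not to be used: same blade, bow is an upright black cylinder 24 mm across and 34 mm tall. Origin at the blade's tip. In another slot of the block.
- square_key: Another key, not to be used: same blade, bow is a black square prism 21 by 21 by 34 mm. Origin at the blade's tip. In another slot of the block.
- nozzle: Bystander: steel piping nozzle, a cone 26 mm across and 38 mm tall, standing on the control box's top, in the corner away from the keyhole. Origin at its underside.
- phone: Bystander: black phone 150 by 72 by 9 mm lying on the table. Origin at the centre of its underside.
- mug: Bystander: white mug 80 mm across, 95 mm tall. Origin at its underside.
- spatula: Bystander: spatula lying on the table.
- jar: Bystander: glass jar 70 mm across, 100 mm tall. Origin at its underside.
- cutter: Bystander: steel ring cutter 70 mm across, 30 mm tall. Origin at its underside.

How it is judged:
By the outcome, as a careful person would: the job done as asked, in the order asked, and still so for the second after the job is handed in, while the arm keeps its last pose, push and grip.
It also fails if it takes over 48 s, if anything falls off the work surface, if the arm or the gripper's body presses on something with over 40 N, if the wrist force passes 120 N, or if a joint passes its speed limit or range.

## Working session

There is one attempt and no reset: what is moved stays moved. The work goes in short steps, Python scripts to look and compute and a tool call to move; the robot and the scene stay as the last step left them, time stands still between calls to the robot, and variables do not carry over. Pictures are saved under pics/ and viewed, at most 10 in all, crops included, and the job is handed in when it is done.

Besides the shell and the picture viewer there is one more tool, called after "Call:" as name(argument=value, ...), one argument or row to a line, values as JSON. move_arm: Moves the arm, as the interface text tells. Its arguments: {"type":"object","properties":{"increments":{"type":"string"},"claw":{"type":"number"},"newtons":{"type":"number"}},"required":["increments"]}

```bash
mkdir -p pics; cat > h.py <<'E'
import numpy as np, cv2
from bench import manip
from scipy.spatial.transform import Rotation as R
def info(n):
    i=manip.camera_info(n); K=np.array(i["camera_matrix"])
    if "pose" in i: return K,np.array(i["pose"]),i
    s=manip.state(); T=np.eye(4); T[:3,:3]=R.from_quat(s["eef_rot"]).as_matrix(); T[:3,3]=s["position"]
    return K,T@np.array(i["hand_eye"]),i
def ray(K,P,uv):
    u,v=uv; d=np.linalg.inv(K)@[u,v,1]; d=P[:3,:3]@[d[0],-d[1],-d[2]]
    return P[:3,3],d
def onz(K,P,uv,z):
    o,d=ray(K,P,uv); return o+d*(z-o[2])/d[2]
def proj(K,P,X):
    c=np.linalg.inv(P)@np.append(X,1); p=K@[c[0],-c[1],-c[2]]; return p[:2]/p[2]
def snap(n,f):
    K,P,i=info(n); im=manip.capture(n)[:,:,::-1].copy(); cv2.imwrite("pics/"+f,im); return K,P,im
E
python3 - <<'E'
from h import *
a=snap("top","top.png");b=snap("side","side.png")
s=manip.state(); print(s["eef_rot"],s["clock"],s["grip_width"],manip.tip_reach)
for n in("top","side","wrist"): print(n,manip.camera_info(n))
E
```

```text
[ 1.32497355e-01  9.91183162e-01 -6.22438035e-04 -4.90724046e-05] 0.1 85.27658855073098 22.0
top {'camera_matrix': array([[471.99607987,   0.        , 269.87551742],
       [  0.        , 471.99607987, 211.8485163 ],
       [  0.        ,   0.        ,   1.        ]]), 'pose': array([[ 4.27922431e-03,  9.94711426e-01, -1.02620018e-01,
         3.78204705e+02],
       [-9.99881931e-01,  2.74162955e-03, -1.51197482e-02,
        -3.67599968e+01],
       [-1.47584403e-02,  1.02672602e-01,  9.94605713e-01,
         1.66341628e+03],
       [ 0.00000000e+00,  0.00000000e+00,  0.00000000e+00,
         1.00000000e+00]])}
side {'camera_matrix': array([[502.77287064,   0.        , 279.40861787],
       [  0.        , 502.77287064, 215.15748311],
       [  0.        ,   0.        ,   1.        ]]), 'pose': array([[-6.81582514e-01,  3.78256760e-01, -6.26392130e-01,
        -4.96922596e+02],
       [-7.31725776e-01, -3.57890308e-01,  5.80079232e-01,
         9.49203873e+02],
       [-4.76078135e-03,  8.53719129e-01,  5.20711997e-01,
         9.43787595e+02],
       [ 0.00000000e+00,  0.00000000e+00,  0.00000000e+00,
         1.00000000e+00]])}
wrist {'camera_matrix': array([[359.67450042,   0.        , 281.27721502],
       [  0.        , 359.67450042, 215.25281495],
       [  0.        ,   0.        ,   1.        ]]), 'hand_eye': array([[ 4.21971198e-04,  9.60717091e-01,  2.77529264e-01,
         7.21576221e+01],
       [ 9.99999898e-01, -3.61140932e-04, -2.70302627e-04,
         3.56661697e-01],
       [-1.59457177e-04,  2.77529350e-01, -9.60717146e-01,
        -1.19579986e+02],
       [ 0.00000000e+00,  0.00000000e+00,  0.00000000e+00,
         1.00000000e+00]])}
```

View pics/top.png

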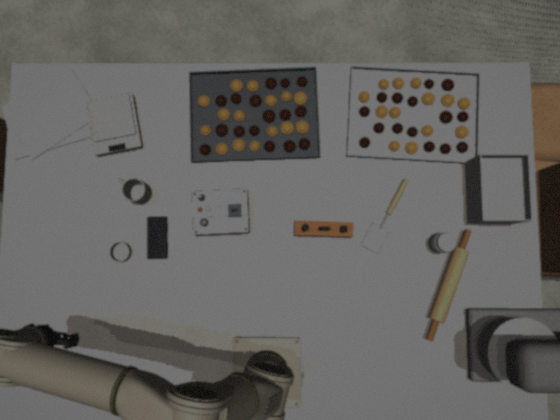

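View pics/side.png

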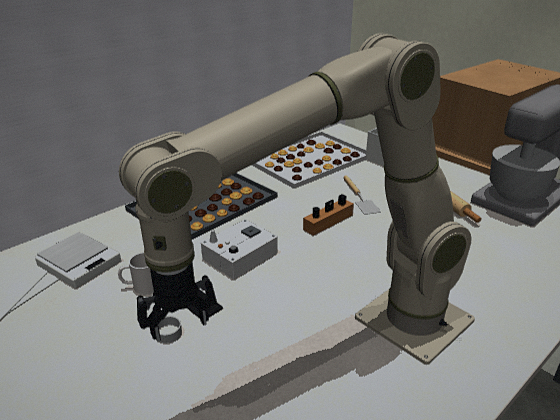

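The top view shows the control box at about (220,212), with its dark plate at (235,210). The key block is at about (323,229), with keys at u≈305, 323 and 343. The middle key looks elongated, so it is probably the paddle.

```bash
python3 - <<'E'
from h import *
K,P,_=info("top")
im=cv2.imread("pics/top.png")
hsv=cv2.cvtColor(im,cv2.COLOR_BGR2HSV)
m=cv2.inRange(hsv,(5,120,80),(18,255,255)); m[:215]=0;m[245:]=0;m[:,:285]=0;m[:,360:]=0
m=cv2.morphologyEx(m,cv2.MORPH_CLOSE,np.ones((13,13)))
c=max(cv2.findContours(m,0,2)[0],key=cv2.contourArea); r=cv2.minAreaRect(c);print(r)
for p in cv2.boxPoints(r): print("block",onz(K,P,p,50).round(1))
print("blockc",onz(K,P,r[0],50))
for p in [(305,228),(323,229),(343,229)]: print("key",p,onz(K,P,p,84).round(1))
g=im.max(2).astype(int); s=im[195:230,222:248].max(2)
ys,xs=np.nonzero(s<70); print("plate",len(ys),xs.min()+222,xs.max()+222,ys.min()+195,ys.max()+195); c=(xs.mean()+222,ys.mean()+195)
print(onz(K,P,c,75))
a=cv2.resize(im[180:250,185:255],None,fx=5.5,fy=5.5,interpolation=2);b=cv2.resize(im[195:265,288:358],None,fx=5.5,fy=5.5,interpolation=2)
cv2.imwrite("pics/z.png",np.hstack([a,b]))
E
```

```text
((322.99566650390625, 228.6469268798828), (56.35797882080078, 13.464765548706055), 1.6846843957901)
block [466.9 -97.2  50. ]
block [513.1 -98.6  50. ]
block [ 508.  -291.1   50. ]
block [ 461.9 -289.1   50. ]
blockc [ 487.44113598 -194.09371204   50.        ]
key (305, 228) [ 487.1 -130.6   84. ]
key (323, 229) [ 484.  -190.8   84. ]
key (343, 229) [ 484.2 -257.6   84. ]
plate 98 230 239 205 215
[547.40010303 106.6033759   75.        ]
```

View pics/z.png

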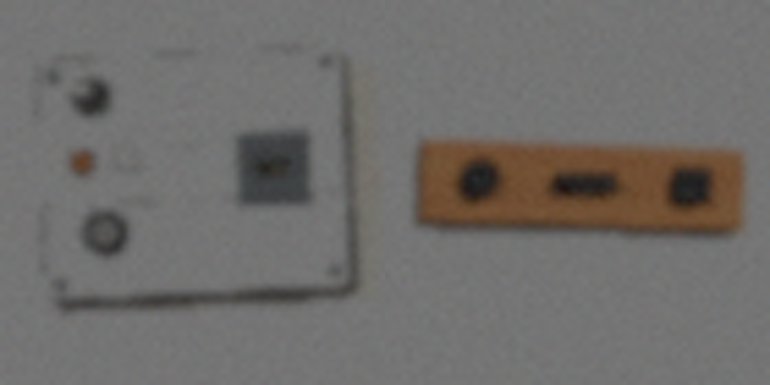

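The middle key is the paddle: an elongated bar at the centre of the block. The keyhole plate is at (547,107), and the block's yaw is about −1.5°. I'll look at the keyhole with the wrist camera on the way.

Call:
move_arm(
  increments="383 -496 -13 0 0 -75;383 -496 -13 0 0 -75;383 -496 -13 0 0 -75;383 -496 -13 0 0 -75;383 -496 -13 0 0 -75;383 -496 -13 0 0 -75;383 -496 -13 0 0 -75;383 -496 -13 0 0 -75;383 -496 -13 0 0 -75;383 -496 -13 0 0 -75;383 -496 -13 0 0 -75;383 -496 -13 0 0 -75;383 -496 -13 0 0 -75;383 -496 -13 0 0 -75;383 -496 -13 0 0 -75;383 -496 -13 0 0 -75;383 -496 -13 0 0 -75;383 -496 -13 0 0 -75;383 -496 -13 0 0 -75;383 -496 -13 0 0 -75",
)

```text
clock: 1.77
position: [546.6, 108.5, 240.3]
eef_rot: [0.708, 0.707, 0.0, -0.0]
contact_force: [-0.7, 0.7, -0.8]
grip_width: 85.3
finger_force: 0.0
```

```bash
python3 - <<'E'
from h import *
s=manip.state(); print(s["clock"],s["position"],R.from_quat(s["eef_rot"]).as_matrix().round(3).tolist(),s["joints"])
K,P,im=snap("wrist","w1.png"); np.savez("w1.npz",K=K,P=P); print(proj(K,P,[547,107,75]))
E
```

```text
1.7667 [546.5504304  108.52675898 240.26524188] [[0.002, 1.0, -0.0], [1.0, -0.002, 0.0], [0.0, -0.0, -1.0]] [-0.70647586  0.19569875  0.4912168   1.68663091 -0.09633392  1.2833542
 -0.1973836 ]
[283.72303428 204.22126733]
```

View pics/w1.png

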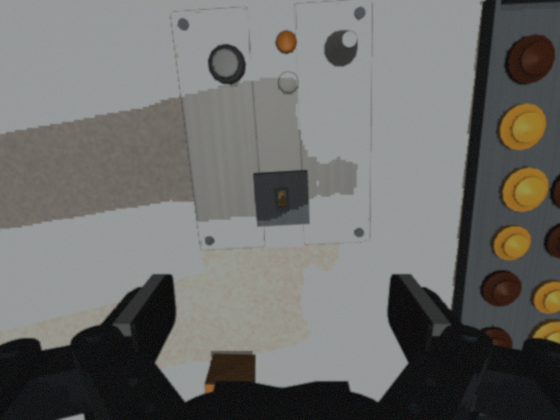

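The wrist view shows the dark plate at (282,198), with the slot at about (282,198) and its long side vertical in the image. The box has a small yaw.

```bash
cat > plate.py <<'E'
from h import *
def plate(K,P,im,uv):
    u,v=map(int,uv); x0,y0=u-60,v-60
    g=im[y0:v+60,x0:u+60].max(2); 
    m=(g<110).astype(np.uint8); m=cv2.morphologyEx(m,cv2.MORPH_CLOSE,np.ones((9,9)))
    m=cv2.morphologyEx(m,cv2.MORPH_OPEN,np.ones((15,15)))
    n,l,st,ce=cv2.connectedComponentsWithStats(m); L=l[60,60]; c=max(cv2.findContours((l==L).astype(np.uint8),0,2)[0],key=cv2.contourArea)
    W=np.array([onz(K,P,p[0]+[x0,y0],75)[:2] for p in c],np.float32)
    return cv2.minAreaRect(W),(x0,y0)
E
python3 - <<'E'
from plate import *
d=np.load("w1.npz");K,P=d["K"],d["P"]; im=cv2.imread("pics/w1.png")
print(plate(K,P,im,(282,198)))
# slot inside plate: differs from the plate colour
c=im[180:216,264:300].astype(int); med=np.median(c.reshape(-1,3),0); print(med)
df=np.abs(c-med).max(2); m=(df>18).astype(np.uint8); 
m=cv2.morphologyEx(m,cv2.MORPH_CLOSE,np.ones((3,3)))
k=max(cv2.findContours(m,0,2)[0],key=cv2.contourArea)
W=np.array([onz(K,P,p[0]+[264,180],75)[:2] for p in k],np.float32); print(cv2.minAreaRect(W),W.min(0),W.max(0))
for p in [(183,24),(210,240),(359,13),(359,232)]: print(onz(K,P,p,66).round(1))
E
```

```text
(((544.4994506835938, 112.18545532226562), (44.45960235595703, 45.703941345214844), 1.112811803817749), (222, 138))
[52. 50. 48.]
((545.1806030273438, 111.76483917236328), (5.708984375, 12.534910202026367), 0.09924416989088058) [542.33105 105.4995 ] [548.04443 118.03022]
[472.7 241.9  66. ]
[483.1  72.8  66. ]
[602. 249.  66.]
[612.   79.9  66. ]
```

Call:
move_arm(
  increments="-62 -301 -10 0 0 -1.6;-62 -301 -10 0 0 -1.6;-62 -301 -10 0 0 -1.6;-62 -301 -10 0 0 -1.6;-62 -301 -10 0 0 -1.6;-62 -301 -10 0 0 -1.6;-62 -301 -10 0 0 -1.6;-62 -301 -10 0 0 -1.6;-62 -301 -10 0 0 -1.6;-62 -301 -10 0 0 -1.6;-62 -301 -10 0 0 -1.6;-62 -301 -10 0 0 -1.6",
)

```text
clock: 2.82
position: [485.7, -192.2, 230.3]
eef_rot: [0.717, 0.697, 0.0, -0.0]
contact_force: [-0.5, 0.8, -0.5]
grip_width: 85.0
finger_force: 0.0
```

```bash
python3 - <<'E'
from h import *
s=manip.state(); print(s["clock"],s["position"],R.from_quat(s["eef_rot"]).as_matrix().round(3).tolist(),s["joints"])
K,P,im=snap("wrist","w2.png"); np.savez("w2.npz",K=K,P=P)
E
```

```text
2.8167 [ 485.71593181 -192.16175408  230.27794864] [[0.029, 1.0, 0.0], [1.0, -0.029, 0.001], [0.001, 0.0, -1.0]] [-0.37199447  0.12687253  0.72297222  1.79578862 -0.08883238  1.25172182
  0.3458731 ]
```

View pics/w2.png

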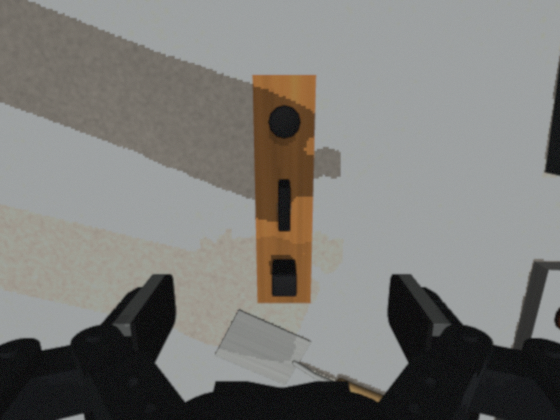

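The wrist view shows the paddle bow at (284,205), between the round key at (284,122) and the square key at (284,277).

```bash
python3 - <<'E'
from h import *
d=np.load("w2.npz");K,P=d["K"],d["P"]; im=cv2.imread("pics/w2.png")
m=(im[170:242,270:300].max(2)<48).astype(np.uint8)
n,l,st,ce=cv2.connectedComponentsWithStats(m); L=l[35,14]; print(st[L])
c=max(cv2.findContours((l==L).astype(np.uint8),0,2)[0],key=cv2.contourArea)
ys,xs=np.nonzero(l==L)
for z in (50,68,86):
    W=np.array([onz(K,P,(x+270,y+170),z)[:2] for x,y in zip(xs,ys)],np.float32); r=cv2.minAreaRect(W); print(z,r,W.min(0),W.max(0))
# per-row centre line -> axis
rows=[(y,xs[ys==y].min(),xs[ys==y].max()) for y in sorted(set(ys))]
w=[(y,(a+b)/2,b-a+1) for y,a,b in rows]; print([x[1:] for x in w][::5])
pt=np.array([onz(K,P,(x+270,y+170),86)[:2] for y,x,_ in w if y>20]); f=np.polyfit(pt[:,1],pt[:,0],1); print("slope",f, np.polyval(f,-194))
hsv=cv2.cvtColor(im,cv2.COLOR_BGR2HSV); m=cv2.inRange(hsv,(5,120,60),(20,255,255)); m[:,:240]=0;m[:,330:]=0;m[320:]=0
m=cv2.morphologyEx(m,cv2.MORPH_CLOSE,np.ones((31,31)));c=max(cv2.findContours(m,0,2)[0],key=cv2.contourArea)
W=np.array([onz(K,P,p[0],50)[:2] for p in c],np.float32); print(cv2.minAreaRect(W),cv2.boxPoints(cv2.minAreaRect(W)))
E
```

```text
[  8  10  12  51 582]
50 ((485.8834228515625, -198.6834716796875), (44.466365814208984, 9.580513954162598), 88.7004165649414) [ 480.79907 -220.95982] [ 491.13666 -176.37325]
68 ((485.8978271484375, -194.02496337890625), (41.797454833984375, 9.00549030303955), 88.70046997070312) [ 481.11868 -214.96426] [ 490.8358  -173.05382]
86 ((485.9123229980469, -189.36643981933594), (39.1285400390625, 8.430440902709961), 88.7004165649414) [ 481.43832 -208.9687 ] [ 490.53494 -169.73439]
[(np.float64(13.5), np.int64(10)), (np.float64(13.5), np.int64(12)), (np.float64(13.5), np.int64(12)), (np.float64(13.5), np.int64(12)), (np.float64(13.5), np.int64(12)), (np.float64(13.5), np.int64(12)), (np.float64(13.5), np.int64(12)), (np.float64(13.5), np.int64(12)), (np.float64(13.0), np.int64(11)), (np.float64(13.5), np.int64(10)), (np.float64(13.0), np.int64(7))]
slope [2.92665993e-02 4.91512181e+02] 485.83446039674936
((486.149658203125, -192.9595947265625), (197.31475830078125, 48.62744903564453), 88.38400268554688) [[ 459.06342 -290.89206]
 [ 507.6715  -292.2634 ]
 [ 513.2359   -95.02713]
 [ 464.6278   -93.65579]]
```

Call:
move_arm(
  increments="0.8 1 -40 0 0 0;0.8 1 -80 0 0 0;0.8 1 -110 0 0 0;0.8 1 -135 0 0 0;0.8 1 -148 0 0 0;0.8 1 -154 0 0 0;0.8 1 -154 0 0 0;0.8 1 -154 0 0 0;0.8 1 -154 0 0 0",
  claw=0,
)

```text
clock: 3.62
position: [486.9, -192.9, 77.5]
eef_rot: [0.718, 0.696, 0.001, 0.001]
contact_force: [0.2, 0.3, 0.3]
grip_width: 42.7
finger_force: 0.0
```

Call:
move_arm(
  increments="0 0 0 0 0 0;0 0 0 0 0 0;0 0 0 0 0 0;0 0 0 0 0 0;0 0 0 0 0 0;0 0 0 0 0 0;0 0 0 0 0 0;0 0 0 0 0 0",
  claw=-1,
  newtons=80,
)

```text
clock: 4.28
position: [486.7, -193.0, 77.1]
eef_rot: [0.718, 0.696, 0.001, 0.001]
contact_force: [-0.1, 0.9, 7.0]
grip_width: 9.1
finger_force: 78.1
```

Call:
move_arm(
  increments="0 0 5 0 0 0;0 0 15 0 0 0;0 0 30 0 0 0;0 0 50 0 0 0;0 0 75 0 0 0;0 0 96 0 0 0;0 0 96 0 0 0;59 305 96 0 0 5;59 305 96 0 0 5;59 305 96 0 0 5;59 305 96 0 0 5;59 305 96 0 0 5;59 305 96 0 0 5;59 305 96 0 0 5;59 305 96 0 0 5;59 305 96 0 0 5;59 305 96 0 0 5;59 305 96 0 0 5;59 305 96 0 0 5;59 305 96 0 0 5",
)

```text
clock: 5.95
position: [544.9, 110.6, 172.4]
eef_rot: [0.688, 0.726, -0.0, 0.0]
contact_force: [0.5, 0.1, -0.3]
grip_width: 8.6
finger_force: 79.3
```

```bash
python3 - <<'E'
from h import *
s=manip.state(); print(s["clock"],s["position"],R.from_quat(s["eef_rot"]).as_matrix().round(3).tolist(),s["joints"],s["contact_force"],s["grip_width"])
K,P,im=snap("wrist","w3.png"); np.savez("w3.npz",K=K,P=P); print(proj(K,P,[545,111.8,75]))
E
```

```text
5.95 [544.91396556 110.58972287 172.39258588] [[-0.053, 0.999, 0.0], [0.999, 0.053, -0.0], [-0.0, 0.0, -1.0]] [-0.72176498  0.2552412   0.51026036  1.77451822 -0.13557524  1.14667321
 -0.11619531] [ 0.47088369  0.05700604 -0.31443632] 8.56763541033142
[283.84172867 226.56934732]
```

View pics/w3.png

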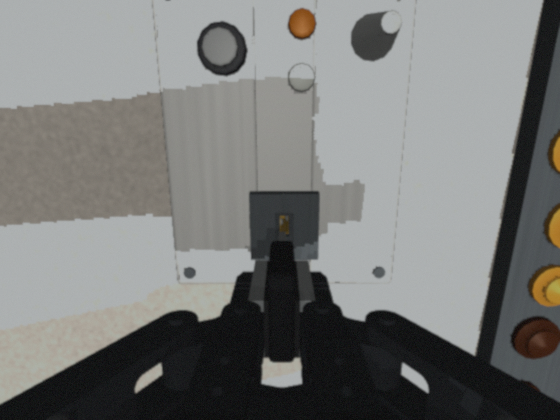

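The key is held upright in the grip. The slot is at (285,225), just above the bow at (282,245), and nearly aligned with it.

```bash
python3 - <<'E'
from plate import *
d=np.load("w3.npz");K,P=d["K"],d["P"]; im=cv2.imread("pics/w3.png")
c=im[208:238,268:302].astype(int); med=np.median(c.reshape(-1,3),0)
m=(np.abs(c-med).max(2)>18).astype(np.uint8); m=cv2.morphologyEx(m,cv2.MORPH_CLOSE,np.ones((3,3)))
k=max(cv2.findContours(m,0,2)[0],key=cv2.contourArea); k=k.reshape(-1,2)+[268,208]
print(k.min(0),k.max(0)); W=np.array([onz(K,P,p,75)[:2] for p in k],np.float32); print(cv2.minAreaRect(W),cv2.contourArea(W))
# plate left/right/top edges
g=im.max(2).astype(int); L=[];Rr=[]
for v in range(198,250,3):
    r=g[v]; x=285
    dl=np.diff(r[240:262]);dr=np.diff(r[308:330]); L.append(onz(K,P,(240.5+dl.argmin(),v),75)[:2]);Rr.append(onz(K,P,(308.5+dr.argmax(),v),75)[:2])
for E in(L,Rr):
    E=np.array(E); f=np.polyfit(E[:,1],E[:,0],1); print("yaw deg",np.degrees(-np.arctan(f[0])),"x at y112",np.polyval(f,112))
# bow edges in the columns
for v in range(244,262,3): print(v,g[v,262:304].tolist())
for v in (300,330): print(v,g[v,255:310].tolist())
for z in (186-2,):
  for p in [(282,247)]: print(onz(K,P,p,150))
q=[onz(K,P,p,66)[:2] for p in [(190,272),(379,272)]]; v=q[1]-q[0]; print(q,np.degrees(np.arctan2(v[1],v[0])))
T=np.linalg.inv(P); print("cam xyz slot col", proj(K,P,[545,111.8,75]))
E
```

```text
[279 215] [288 233]
((544.7080078125, 113.44970703125), (5.722900390625, 11.924775123596191), 2.968869209289551) 48.798253803746775
yaw deg 2.647490460368009 x at y112 523.034035605241
yaw deg 2.8444909522235737 x at y112 566.875555577902
244 [50, 46, 51, 49, 49, 49, 48, 50, 36, 27, 15, 13, 17, 15, 18, 15, 21, 21, 14, 22, 18, 14, 14, 16, 18, 19, 23, 18, 22, 22, 31, 43, 55, 57, 59, 59, 58, 58, 60, 57, 60, 59]
247 [47, 46, 48, 48, 51, 52, 49, 43, 31, 23, 20, 17, 16, 17, 15, 13, 17, 14, 19, 17, 17, 17, 16, 18, 13, 16, 20, 20, 16, 16, 22, 35, 52, 64, 75, 82, 85, 87, 85, 89, 89, 90]
250 [50, 48, 47, 49, 49, 49, 47, 42, 27, 14, 22, 17, 14, 15, 19, 16, 19, 12, 10, 15, 17, 18, 18, 18, 17, 21, 15, 19, 11, 19, 28, 47, 71, 83, 83, 85, 83, 85, 86, 89, 92, 93]
253 [48, 49, 48, 50, 51, 48, 43, 36, 19, 16, 23, 14, 10, 20, 19, 16, 16, 18, 19, 15, 23, 19, 16, 18, 18, 16, 16, 17, 10, 14, 24, 38, 62, 79, 84, 85, 84, 86, 85, 88, 94, 93]
256 [49, 49, 62, 75, 75, 66, 58, 38, 19, 17, 10, 16, 17, 17, 13, 13, 17, 13, 11, 17, 22, 16, 18, 11, 19, 25, 10, 14, 13, 20, 21, 36, 61, 78, 83, 82, 85, 83, 89, 91, 94, 94]
259 [77, 78, 79, 81, 82, 80, 67, 45, 22, 18, 16, 21, 16, 20, 15, 14, 16, 12, 17, 15, 20, 17, 16, 22, 17, 15, 14, 12, 14, 12, 20, 34, 56, 79, 88, 92, 92, 93, 92, 93, 93, 91]
300 [67, 68, 71, 68, 68, 68, 69, 65, 51, 31, 21, 24, 17, 17, 23, 22, 19, 22, 23, 20, 25, 25, 27, 26, 23, 18, 26, 21, 26, 25, 24, 18, 24, 21, 16, 21, 21, 21, 23, 21, 22, 24, 22, 26, 42, 59, 65, 69, 70, 72, 76, 80, 79, 79, 77]
330 [18, 21, 21, 20, 14, 17, 15, 20, 23, 25, 24, 31, 29, 27, 20, 12, 18, 19, 19, 27, 16, 18, 24, 23, 16, 27, 26, 22, 22, 16, 22, 21, 22, 16, 20, 20, 15, 24, 23, 24, 26, 25, 26, 27, 26, 24, 21, 20, 24, 19, 21, 21, 20, 22, 21]
[542.84240599 126.88653928 150.        ]
[array([482.84935097,  72.82872801]), array([612.14648043,  79.7399636 ])] 3.0596823617987683
cam xyz slot col [283.84172867 226.56934732]
```

Call:
move_arm(
  increments="-0.3 0 -10 0 0 0;-0.3 0 -18 0 0 0;-0.3 0 -20 0 0 0;-0.3 0 -22 0 0 0;-0.3 0 -24 0 0 0;-0.3 0 -26 0 0 0;-0.3 0 -28 0 0 0;-0.3 0 -30 0 0 0;-0.3 0 -30 0 0 0;-0.3 0 -30 0 0 0",
)

```text
clock: 6.83
position: [544.9, 112.0, 142.2]
eef_rot: [0.687, 0.726, 0.0, 0.0]
contact_force: [4.4, -1.1, -3.6]
grip_width: 8.7
finger_force: 78.6
```

Call:
move_arm(
  increments="0.5 -0.1 0 0 0 0;0.6 -0.1 -2 0 0 0;0.6 -0.1 -4 0 0 0;0.6 -0.1 -6 0 0 0;0.6 -0.1 -8 0 0 0;0.6 -0.1 -8 0 0 0;0.6 -0.1 -8 0 0 0",
)

```text
clock: 7.42
position: [545.3, 111.8, 134.0]
eef_rot: [0.687, 0.726, -0.0, 0.0]
contact_force: [2.9, -2.1, -3.8]
grip_width: 8.9
finger_force: 78.6
```

Call:
move_arm(
  increments="0.3 -0.2 -1 0 0 3;0.3 -0.2 -2 0 0 0;0.3 -0.2 -3 0 0 -4;0.3 -0.2 -4 0 0 0;0.3 -0.2 -5 0 0 4;0.3 -0.2 -6 0 0 0;0.3 -0.2 -7 0 0 -4;0.3 -0.2 -8 0 0 0;0.3 -0.2 -9 0 0 4;0.3 -0.2 -10 0 0 0;0.3 -0.2 -11 0 0 -4;0.3 -0.2 -11 0 0 0;0.3 -0.2 -11 0 0 4;0.3 -0.2 -11 0 0 0;0.3 -0.2 -11 0 0 0",
)

```text
clock: 8.67
position: [545.7, 111.7, 123.4]
eef_rot: [0.688, 0.725, 0.0, 0.0]
contact_force: [3.4, -1.2, 0.6]
grip_width: 8.7
finger_force: 79.3
```

Call:
move_arm(
  increments="0.3 0 -1 0 0 4;0.3 0 -2 0 0 0;0.3 0 -3 0 0 -4;0.3 0 -4 0 0 0;0.3 0 -5 0 0 4;0.3 0 -6 0 0 0;0.3 0 -7 0 0 -4;0.3 0 -8 0 0 0;0.3 0 -9 0 0 4;0.3 0 -10 0 0 0;0.3 0 -11 0 0 -4;0.3 0 -11 0 0 0;0.3 0 -11 0 0 0;0.3 0 -11 0 0 0",
)

```text
clock: 9.83
position: [546.1, 111.7, 112.6]
eef_rot: [0.687, 0.726, 0.0, 0.0]
contact_force: [1.9, -1.8, 2.0]
grip_width: 8.6
finger_force: 79.6
```

Call:
move_arm(
  increments="0.1 -0.1 -1 0 0 2;0.1 -0.1 -2 0 0 0;0.1 -0.1 -3 0 0 -2;0.1 -0.1 -4 0 0 0;0.1 -0.1 -5 0 0 0;0.1 -0.1 -6 0 0 0;0.1 -0.1 -7 0 0 0;0.1 -0.1 -7 0 0 0;0.1 -0.1 -7 0 0 0",
)

```text
clock: 10.58
position: [546.2, 111.7, 105.7]
eef_rot: [0.688, 0.726, 0.0, 0.0]
contact_force: [1.5, -2.4, 5.1]
grip_width: 8.8
finger_force: 80.0
```

Call:
move_arm(
  increments="0 -0.1 -1 0 0 0;0 -0.1 -2 0 0 0;0 -0.1 -2 0 0 0;0 -0.1 -2 0 0 0;0 -0.1 -2 0 0 0",
)

```text
clock: 11.0
position: [546.6, 111.7, 105.3]
eef_rot: [0.688, 0.726, 0.001, 0.0]
contact_force: [-4.5, -2.6, 22.2]
grip_width: 8.9
finger_force: 82.8
```

Call:
move_arm(
  increments="-0.2 0 0.5 0 0 -4;-0.2 0 0.5 0 0 -8;-0.2 0 0.5 0 0 -12;-0.2 0 0.5 0 0 -16;-0.2 0 0.5 0 0 -20;-0.2 0 0.5 0 0 -24;-0.2 0 0.5 0 0 -28;-0.2 0 0.5 0 0 -32;-0.2 0 0.5 0 0 -36;-0.2 0 0.5 0 0 -40;-0.2 0 0.5 0 0 -40;-0.2 0 0.5 0 0 -40",
)

```text
clock: 12.0
position: [547.0, 111.6, 105.5]
eef_rot: [0.895, 0.447, 0.001, 0.0]
contact_force: [0.6, -3.0, 14.9]
grip_width: 9.1
finger_force: 81.7
```

```bash
python3 - <<'E'
from h import *
s=manip.state(); M=R.from_quat(s["eef_rot"]).as_matrix(); print(np.degrees(np.arctan2(M[1,1],M[0,1])),s["torque"],s["contact_force"],s["position"],s["joints"])
E
```

```text
-36.90695467393679 [-0.78217326 -0.0428822   0.02597751] [ 0.59845688 -2.9761293  14.94265345] [547.01921194 111.60344313 105.47731556] [-0.80039831  0.3584915   0.61617801  1.8379138  -0.24092553  1.01724679
 -0.7311194 ]
```

Call:
move_arm(
  increments="0 0 0 0 0 -4;0 0 0 0 0 -8;0 0 0 0 0 -12;0 0 0 0 0 -16;0 0 0 0 0 -20;0 0 0 0 0 -24;0 0 0 0 0 -28;0 0 0 0 0 -32;0 0 0 0 0 -36;0 0 0 0 0 -40;0 0 0 0 0 -44;0 0 0 0 0 -48;0 0 0 0 0 -52;0 0 0 0 0 -55;0 0 0 0 0 -55;0 0 0 0 0 -55",
)

```text
clock: 13.33
position: [547.7, 110.7, 105.5]
eef_rot: [1.0, -0.017, 0.002, 0.0]
contact_force: [4.1, -5.0, 14.3]
grip_width: 8.8
finger_force: 81.4
```

```bash
python3 - <<'E'
from h import *
s=manip.state(); M=R.from_quat(s["eef_rot"]).as_matrix(); print(np.degrees(np.arctan2(M[1,1],M[0,1])),s["torque"],s["contact_force"],s["position"],s["joints"])
E
```

```text
-91.934127211903 [-1.3337105  -0.73731357  0.10015171] [ 4.14057576 -5.02592143 14.28324256] [547.6749195  110.74703342 105.50053081] [-0.94874203  0.40644149  0.8083973   1.84419667 -0.33868817  1.03051238
 -1.60928746]
```

Call:
move_arm(
  increments="0.3 -0.2 0 0 0 -2;0.5 -0.4 0 0 0 -4;0.5 -0.4 0 0 0 -6;0.5 -0.4 0 0 0 -8;0.5 -0.4 0 0 0 -8;0.5 -0.4 0 0 0 -8",
)

```text
clock: 13.83
position: [547.9, 110.5, 105.5]
eef_rot: [0.996, -0.086, 0.002, -0.0]
contact_force: [0.7, -5.0, 16.6]
grip_width: 8.8
finger_force: 81.7
```

```bash
python3 - <<'E'
from h import *
s=manip.state(); M=R.from_quat(s["eef_rot"]).as_matrix(); print(np.degrees(np.arctan2(M[1,1],M[0,1])),s["torque"],s["contact_force"],s["position"])
K,P,im=snap("wrist","w4.png")
E
```

```text
-99.91677136616991 [-1.16704405 -0.28214381  0.10397175] [ 0.65870929 -5.02950255 16.58506893] [547.85452124 110.50688943 105.49153102]
```

View pics/w4.png

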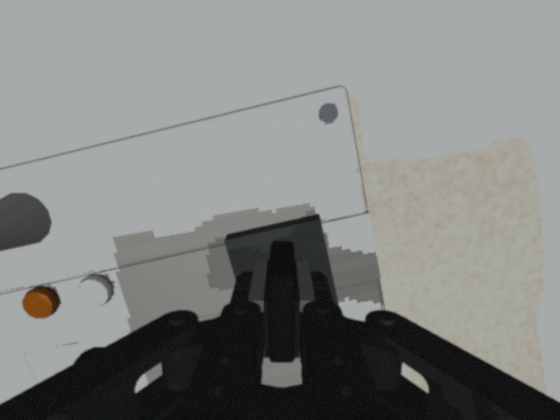

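The bow sits straight between the pads and the tool has turned 103° from the slot. I'll turn a few degrees more to confirm the stop.

Call:
move_arm(
  increments="0 -0.2 0 0 0 -2;0 -0.2 0 0 0 -4;0 -0.2 0 0 0 -4;0 -0.2 0 0 0 -4;0 -0.2 0 0 0 -4",
)

```text
clock: 14.3
position: [547.9, 110.4, 105.5]
eef_rot: [0.993, -0.121, 0.002, -0.0]
contact_force: [1.2, -5.8, 15.6]
grip_width: 8.8
finger_force: 81.8
```

```bash
python3 - <<'E'
from h import *
s=manip.state(); M=R.from_quat(s["eef_rot"]).as_matrix(); print(np.degrees(np.arctan2(M[1,1],M[0,1])),s["torque"],s["contact_force"],s["position"],s["clock"],s["joints"])
E
```

```text
-103.88016024132887 [-1.14190855 -0.30889301  0.37204899] [ 1.2105944  -5.80611474 15.64845747] [547.87011997 110.35753659 105.48442294] 14.3 [-0.98011129  0.4221217   0.85267847  1.84468331 -0.36594567  1.03667818
 -1.79460886]
```

Torque jumped from 0.10 to 0.37 N m, so the plug is against its stop. The key is still home, with 15 N pressing down.

```bash
python3 -c "
from bench import manip
print(manip.job_done())"
```

```text
the job is handed in; nothing more can be done
None
```

I handed the job in at about 14 s of the 48 s: the paddle key is fully home and turned clockwise to the lock's end stop, and the arm is still gripping it and pressing down with about 15 N. I received no verdict.

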